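# Shake washed nuts out over a drying tray

## Robot

A 6-joint arm with a two-finger parallel gripper is mounted at the origin on the work surface. World frame = base frame: x ahead of the robot, y to its left, z up, the work surface at z = 0. Lengths are in m, angles in degrees, forces in N, time in s.
With the tool pointing down it reaches from about 0.35 to 0.875 m from the base axis. Payload 4.2 kg.
Tool frame: the origin (TCP) lies midway between the tips of the shut fingers; the grasp point (between the pads) lies 19 mm behind it; y points along the fingers, x is the direction in which the jaws open and shut, and the axes are right-handed (so a half turn about y gives the same grasp; the last joint's range is limited). The gripper opens to 87 mm and grips with 3 to 60 N. Pads are 19 mm wide; open, the fingers measure 117 mm over their backs; the gripper's body (75 mm by 190 mm) begins 51 mm behind the grasp point.
Start: joints at [-61.673, 22.042, 0.453, 0, -68.411, -14.817], TCP at [0.146, -0.608, 0.223] pointing down, gripper open.
Joint ranges: [-179.83, 179.83], [-69.29, 118.12], [-61.27, 80.66], [-181.25, 117.63], [-171.15, -9.14], [-177.46, 177.46]. Speed limits (degrees/s): [159.86, 159.86, 180, 180, 180, 180].

## Interface

Orientations are given as a 3x3 rotation matrix whose columns are the frame's x, y, z axes.
In Python, from station import * gives the robot as it stands.
- The arm moves only by the tool jog_arm, never from a script. Its argument "series" is a list of rows, each a list of 3 entries, a list of its own where there are three numbers: the shift along the tool's x, y, z in m, then the turn, a rotation vector about the tool's x, y, z in degrees, then the finger opening in m, from 0 to 0.087. A call has 1 to 10 rows; each row shifts and turns the commanded pose from where the row before left it, along the tool's axes as they then stand; what a row does not reach is not made up. A row lasts 1/8 s, in which the tool goes at most 62.5 mm and 10.7 degrees, less where a joint would pass 70% of its speed; a pose out of reach is approached as far as the arm can. A call is refused whole if a number of a shift passes 0.0625 or a number of a turn 10.7, either way. A call with a gripper value outside its range is refused whole. The fingers move at their own pace and stop on an object; the grip force is fixed at half the most. Time passes only in rows, so rows that do not move let the fingers close. It gives the time, the measured TCP pose, the force and the opening at its end, in the units of the state.
- sense(): the state, without advancing time (a new reading comes with each control period).
- capture(name): name is "side" or "top"; returns the picture (384x512x3 uint8, red, green, blue); there is no depth.
- camera_info(name): a dict with "fx", "fy", "cx", "cy" (pixels), "k1" (the pictures are not rectified: a ray, as slopes to the right and down, at radius r is drawn at 1 + k1 r^2 times it, then the intrinsics apply), "rvec" (rotation vector, rad) and "tvec" (3), from world to camera coordinates, as OpenCV has them. Camera axes: x right, y down, z forward; pixel columns grow to the right and rows downward; lengths in m; the calibration is good to about 2 mm. A picture is of the moment at which its call begins. camera_info takes no time and is no camera call.
- finish_job(): hands the job in, once; it reports no verdict.
The state is a dict: "time_s": time; "joints": joint angles; "joint_velocities": joint speeds; "effort": joint torques, N m; "tcp_pos": TCP position; "ee_rot": TCP orientation; "wrist_force": force on the tool from outside, world axes, zero at the start; "moment": the same for the moment, N m; "gripper_width": opening from 0.0 (shut) to 1.0 (fully open).
Only numpy, scipy, OpenCV 4.12 (cv2) and the standard library are available. Lean on these libraries where they do the work, as an engineer would, in place of code of your own. Each camera call takes 0.05 s, during which the arm holds its last target. There are 200 camera calls.

## Task

Pick up the wide three-lane shaker with the six washed steel nuts and shake them out evenly over the drying tray with the rib, so that all six lie in the tray and at least two on each side of its rib. Then set the empty shaker down upright on the bare bench.

Things in the scene. Friction and masses are not known exactly. Their poses are not given: they have to be found in the camera images.
- shaker: Wide open-topped sheet-steel hand shaker, 90 mm deep (x), 129 mm wide (y), walls 34 mm high, 0.3 kg, on the bench, six nuts in it. Two walls make three 39 mm lanes along x, two nuts in each. Mouth (all lanes open): its -x side, roughly towards the robot. A bridge, top 37 mm up, carries the grip. Origin: underside centre, z up. The empty one-lane shaker near the back is not wanted.
- shaker_grip (a point): Centre of the shaker's black upright grip plate, 14 mm thick (shaker x), 56 mm wide (y), from 37 to 85 mm above the underside; this point is 61 mm above the shaker's origin and 6 mm to its +x. Pinch it from above across the 14 mm, fingertips above the bridge (37 mm). The lip of the mouth is 45 mm to -x of the shaker's origin, 4 mm up, with a ramp only 1 mm high. Axes as the shaker's.
- tray: Drying tray of plain aluminium, fixed: 170 mm (x) by 220 mm (y) outside, walls 3 mm thick and 28 mm high, floor 3 mm thick. One low rib, 3 mm thick, top 15 mm above the bench, runs along x through the middle (y = 0), parting a +y half from a -y half. Its x axis points roughly away from the robot. Origin: underside centre, z up. The smaller tray without a rib is not used.
- nut1: One of six alike steel hexagon nuts, 18.5 mm across flats, 11 mm thick, 17 g, dark hole; at first flat in the shaker. Slippery: stays in while carried level and unhurried, starts sliding with the mouth 15 to 30 deg down; by about 40 deg and a few short shakes all are out, landing 0 to 60 mm past the lip along -x. Origin: centre of one flat face, z out through the other.
- nut2: One of six alike steel hexagon nuts, 18.5 mm across flats, 11 mm thick, 17 g, dark hole; at first flat in the shaker. Slippery: stays in while carried level and unhurried, starts sliding with the mouth 15 to 30 deg down; by about 40 deg and a few short shakes all are out, landing 0 to 60 mm past the lip along -x. Origin: centre of one flat face, z out through the other.
- nut3: One of six alike steel hexagon nuts, 18.5 mm across flats, 11 mm thick, 17 g, dark hole; at first flat in the shaker. Slippery: stays in while carried level and unhurried, starts sliding with the mouth 15 to 30 deg down; by about 40 deg and a few short shakes all are out, landing 0 to 60 mm past the lip along -x. Origin: centre of one flat face, z out through the other.
- nut4: One of six alike steel hexagon nuts, 18.5 mm across flats, 11 mm thick, 17 g, dark hole; at first flat in the shaker. Slippery: stays in while carried level and unhurried, starts sliding with the mouth 15 to 30 deg down; by about 40 deg and a few short shakes all are out, landing 0 to 60 mm past the lip along -x. Origin: centre of one flat face, z out through the other.
- nut5: One of six alike steel hexagon nuts, 18.5 mm across flats, 11 mm thick, 17 g, dark hole; at first flat in the shaker. Slippery: stays in while carried level and unhurried, starts sliding with the mouth 15 to 30 deg down; by about 40 deg and a few short shakes all are out, landing 0 to 60 mm past the lip along -x. Origin: centre of one flat face, z out through the other.
- nut6: One of six alike steel hexagon nuts, 18.5 mm across flats, 11 mm thick, 17 g, dark hole; at first flat in the shaker. Slippery: stays in while carried level and unhurried, starts sliding with the mouth 15 to 30 deg down; by about 40 deg and a few short shakes all are out, landing 0 to 60 mm past the lip along -x. Origin: centre of one flat face, z out through the other.
Not all that is in view belongs to the job. Leave any blue or orange look-alike of the shaker alone.

How it is judged:
By the outcome, as a careful person would: the job done as asked, in the order asked, and still so for the second after the job is handed in, with the robot touching nothing.
It also fails if it takes over 58 s, if anything falls off the work surface, if the arm or the gripper's body presses on something with over 40 N, if the wrist force passes 120 N, or if a joint passes its speed limit or range.

## Working session

There is one attempt and no reset: what is moved stays moved. The work goes in short steps, Python scripts to look and compute and a tool call to move; the robot and the scene stay as the last step left them, time stands still between calls to the robot, and variables do not carry over. Pictures are saved under pics/ and viewed, about 8 in all and at most 12, crops included, and the job is handed in when it is done.

Besides the shell and the picture viewer there is one more tool, called after "Emit:" as name(argument=value, ...) on one line, values as JSON. jog_arm: Moves the arm, as the interface text tells. Its arguments: {"type":"object","properties":{"series":{"type":"array","items":{"type":"array"}}},"required":["series"]}

```bash
mkdir -p pics; ls; python3 - <<'E'
from station import *
import cv2,numpy as np
print(sense())
for n in("top","side"):
    cv2.imwrite(f"pics/{n}0.png",cv2.resize(capture(n)[:,:,::-1],(768,576))); print(n,camera_info(n))
E
```

```text
pics
{'time_s': 0.0, 'joints': array([-6.16724044e+01,  2.20913080e+01,  3.79079421e-01, -2.86730835e-02,
       -6.84123836e+01, -1.48172511e+01]), 'joint_velocities': array([-0.076793  , -0.00374931,  0.07991244, -0.10902585,  0.06534316,
        0.10173479]), 'effort': array([-3.94519129e-04, -3.90663528e+01,  1.87408894e+01,  4.22021672e+00,
        1.08807659e-02, -2.03558011e-04]), 'tcp_pos': array([ 0.14589083, -0.60710263,  0.2214499 ]), 'ee_rot': array([[-2.33440700e-01, -6.22379793e-04, -9.72370841e-01],
       [ 9.72368502e-01,  2.13521582e-03, -2.33441505e-01],
       [ 2.22151088e-03, -9.99997527e-01,  1.06736231e-04]]), 'wrist_force': array([0.00732045, 0.27910092, 0.12434842]), 'moment': array([0.01006864, 0.06901111, 0.01569743]), 'gripper_width': 0.9957581793680866}
top {'fx': 494.0445810058166, 'fy': 494.0445810058166, 'cx': 252.36841179951853, 'cy': 197.87676926430152, 'k1': -0.12094801498697834, 'rvec': array([ 2.18848824, -2.18713747,  0.09163459]), 'tvec': array([0.03805861, 0.37696593, 1.31951604])}
side {'fx': 482.0743743516758, 'fy': 482.0743743516758, 'cx': 265.2313945062728, 'cy': 188.76528391164746, 'k1': -0.18159018051420256, 'rvec': array([ 0.21355497, -2.81862689,  1.22836522]), 'tvec': array([0.37429409, 0.07505067, 1.11496812])}
```

View pics/top0.png

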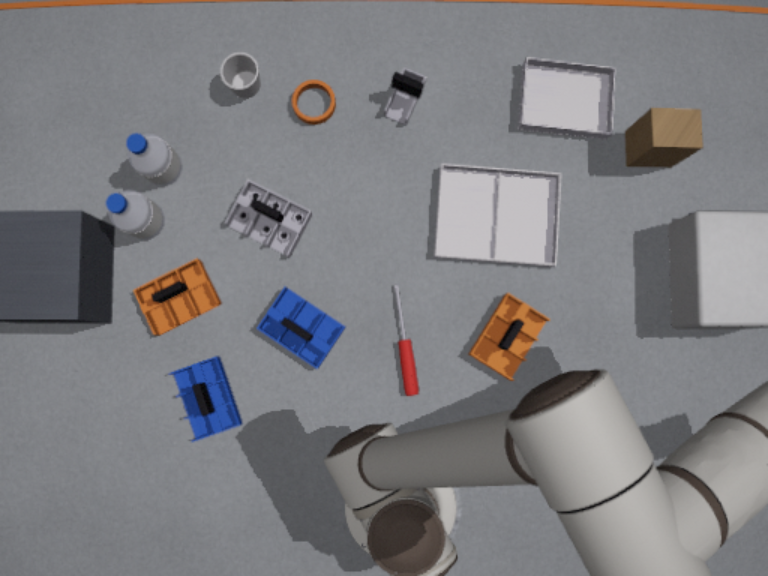

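View pics/side0.png

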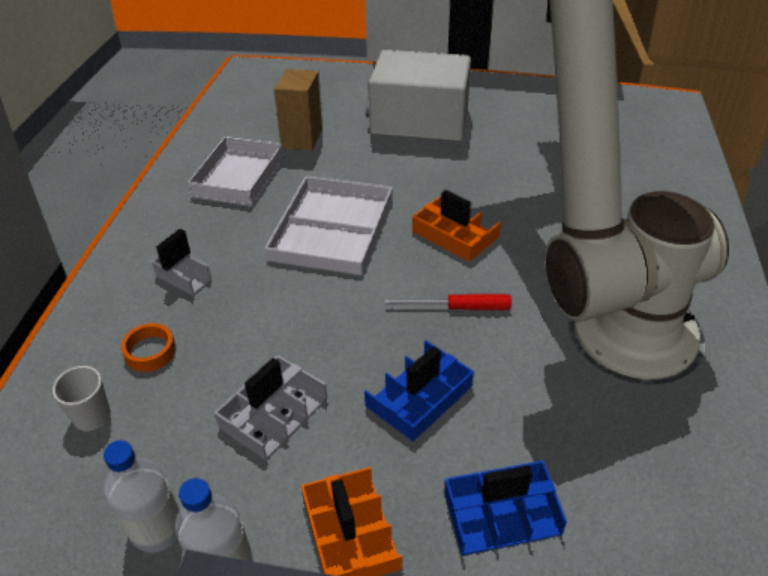

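Candidates (top picture): steel three-lane with nuts (267,215); one-lane steel (405,95); blue (300,328), (205,398); orange (177,297), (510,337). I choose the steel one with nuts at (267,215). The tray is the ribbed one at (497,215); the one at (568,97) has no rib. Next is a close crop to check the choice.

```bash
cat > h.py <<'E'
from station import *
import cv2,numpy as np
from scipy.optimize import least_squares
def K(n):
    c=camera_info(n); return c,np.array([[c["fx"],0,c["cx"]],[0,c["fy"],c["cy"]],[0,0,1]]),np.array([c["k1"],0,0,0.])
def proj(n,P):
    c,k,d=K(n); return cv2.projectPoints(np.array(P,float).reshape(-1,3),c["rvec"],c["tvec"],k,d)[0][:,0]
def back(n,px,z):
    c,k,d=K(n); R=cv2.Rodrigues(c["rvec"])[0]; u=cv2.undistortPoints(np.array(px,float).reshape(-1,1,2),k,d)[:,0]
    r=np.c_[u,np.ones(len(u))]@R; o=-R.T@c["tvec"]; return o+r*((z-o[2])/r[:,2])[:,None]
def world(p,loc):
    x,y,a=p; c,s=np.cos(a),np.sin(a); return np.array(loc,float)@np.array([[c,s,0],[-s,c,0],[0,0,1]])+[x,y,0]
def fit(p0,obs): # obs: (cam,loc,px)
    f=lambda p:np.concatenate([proj(n,world(p,[l]))[0]-px for n,l,px in obs])
    r=least_squares(f,p0,loss="soft_l1"); return r.x,r.fun.reshape(-1,2) if False else f(r.x).reshape(-1,2)
def crop(n,x0,y0,w,h,s,out,img=None):
    im=capture(n) if img is None else img
    cv2.imwrite(out,cv2.resize(im[y0:y0+h,x0:x0+w,::-1],None,fx=s,fy=s,interpolation=cv2.INTER_CUBIC))
E
python3 - <<'E'
from h import *
t=capture("top");s=capture("side")
a=cv2.resize(t[110:180,140:220],(400,350),interpolation=cv2.INTER_CUBIC)
b=cv2.resize(s[230:310,135:225],(394,350),interpolation=cv2.INTER_CUBIC)
cv2.imwrite("pics/c1.png",np.hstack([a,b])[:,:,::-1])
# tray: rough from top pixels (768 scale/1.5), wall-top outer corners z=.028
px=np.array([[441,165],[561,172],[557,266],[435,260]])/1.5
L=[[.085,.11,.028],[.085,-.11,.028],[-.085,-.11,.028],[-.085,.11,.028]]
print(back("top",px,.028))
print(fit([.6,-.15,0],[("top",l,p) for l,p in zip(L,px)]))
px=np.array([[248,181],[312,212],])/1.5
print(back("top",px,.034)); print(back("top",np.array([[253,203],[283,217]])/1.5,.085))
E
```

```text
[[ 0.61581177 -0.07481479  0.028     ]
 [ 0.60493432 -0.29493987  0.028     ]
 [ 0.43191182 -0.28331887  0.028     ]
 [ 0.44206307 -0.06259898  0.028     ]]
(array([ 0.52369911, -0.17889786, -0.05780473]), array([[-0.29832289,  0.32089635],
       [-0.44350217,  0.96872295],
       [ 0.17195241, -0.21030997],
       [ 0.5767035 , -1.15701627]]))
[[0.58454291 0.27385485 0.034     ]
 [0.52760874 0.15768476 0.034     ]]
[[0.53380882 0.25571595 0.085     ]
 [0.50919783 0.20341216 0.085     ]]
```

View pics/c1.png

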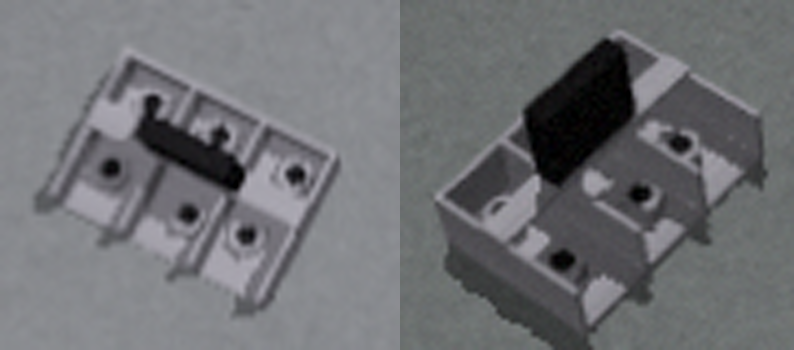

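The crop confirms it: three lanes, a black plate, nuts in every lane, and the mouth towards the robot. Now I fit its pose.

```bash
python3 - <<'E'
from h import *
T=lambda u,v:np.array([140+u/5-.4,110+v/5-.4]); S=lambda u,v:np.array([135+(u-400)/4.378-.4,230+v/4.375-.4])
obs=[("top",[.045,.0645,.034],T(128,48)),("top",[.045,-.0645,.034],T(340,155)),
("side",[.045,.0645,.034],S(437,198)),("side",[.045,-.0645,.034],S(617,33)),
("side",[-.045,-.0645,.034],S(762,115)),("side",[-.045,.0645,.034],S(580,270)),
("side",[.013,.028,.085],S(527,103)),("side",[.013,-.028,.085],S(612,38)),("side",[-.001,-.028,.085],S(632,68))]
p,r=fit([.53,.2,-.45],obs); print(p,np.degrees(p[2])); print(r.round(1))
print("grip",world(p,[[.006,0,.061]]))
obs=obs[:2];print(fit([.53,.2,-.45],obs))
q=[.5237,-.1789,-.0578]
S2=np.array([[307,178],[393,186],[362,272],[268,255]])/1.5
L=[[.085,-.11,.028],[-.085,-.11,.028],[-.085,.11,.028],[.085,.11,.028]]
px=np.array([[441,165],[561,172],[557,266],[435,260]])/1.5
LT=[[.085,.11,.028],[.085,-.11,.028],[-.085,-.11,.028],[-.085,.11,.028]]
print(fit(q,[("side",l,s) for l,s in zip(L,S2)]+[("top",l,s) for l,s in zip(LT,px)]))
s=sense();print(s['tcp_pos'])
E
```

```text
[ 0.51763615  0.23702834 -0.46845976] -26.840767344248697
[[ 0.   0.6]
 [-0.1  0.3]
 [ 0.   0.1]
 [ 1.3 -0.8]
 [ 0.3 -0.5]
 [-0.2  5.8]
 [-0.6  1.8]
 [-0.8 -0.7]
 [-0.3 -4.5]]
grip [[0.52298974 0.23431927 0.061     ]]
(array([ 0.5190168 ,  0.23699449, -0.47199354]), array([[ 0.11532485,  0.06169478],
       [-0.11371717, -0.05965296]]))
(array([ 0.52280334, -0.17780614, -0.06032072]), array([[-0.7172726 , -1.09796061],
       [-0.20663082,  0.60566374],
       [ 1.32175821, -6.14238258],
       [-0.85949794, -4.03362283],
       [-0.61207178,  0.54577068],
       [-0.75227583,  1.38748657],
       [-0.30004114,  0.21384083],
       [ 0.09923585, -0.93382092]]))
[ 0.14593863 -0.60736292  0.22189451]
```

Pose estimates: shaker (0.518, 0.237), yaw -27°, grip (0.5235, 0.2345). Tray (0.5235, -0.178), yaw -3.4°. Reach and sizes are consistent. Now moving above the grip.

Emit:
jog_arm(series=[[[0.0365, 0, -0.0282], [0, 0, 0], 0.087], [[0.0365, 0, -0.0282], [0, 0, 0], 0.087], [[0.0365, 0, -0.0282], [0, 0, 0], 0.087], [[0.0365, 0, -0.0282], [0, 0, 0], 0.087], [[0.0365, 0, -0.0282], [0, 0, 0], 0.087], [[0.0365, 0, -0.0282], [0, 0, 0], 0.087], [[0.0365, 0, -0.0282], [0, 0, 0], 0.087], [[0.0365, 0, -0.0282], [0, 0, 0], 0.087], [[0.0365, 0, -0.0282], [0, 0, 0], 0.087], [[0.0365, 0, -0.0282], [0, 0, 0], 0.087]])

```text
time_s: 1.45
tcp_pos: [0.3352, -0.1855, 0.2227]
ee_rot: [[-0.234, 0.001, -0.972], [0.972, -0.0, -0.234], [-0.0, -1.0, -0.001]]
wrist_force: [1.3, -0.9, 0.1]
gripper_width: 1.0
```

Emit:
jog_arm(series=[[[0.0365, 0, -0.0282], [0, 0, 0], 0.087], [[0.0365, 0, -0.0282], [0, 0, 0], 0.087], [[0.0365, 0, -0.0282], [0, 0, 0], 0.087], [[0.0365, 0, -0.0282], [0, 0, 0], 0.087], [[0.0365, 0, -0.0282], [0, 0, 0], 0.087], [[0.0365, 0, -0.0282], [0, 0, 0], 0.087], [[0.0365, 0, -0.0282], [0, 0, 0], 0.087], [[0.0365, 0, -0.0282], [0, 0, 0], 0.087], [[0.0365, 0, -0.0282], [0, 0, 0], 0.087], [[0.0365, 0, -0.0282], [0, 0, 0], 0.087]])

```text
time_s: 2.7
tcp_pos: [0.5242, 0.2353, 0.2224]
ee_rot: [[-0.234, -0.0, -0.972], [0.972, -0.0, -0.234], [-0.0, -1.0, 0.0]]
wrist_force: [0.7, 0.1, 0.7]
gripper_width: 1.002
```

Emit:
jog_arm(series=[[[0, 0.01, 0], [0, -9.9, 0], 0.087], [[0, 0.01, 0], [0, -9.9, 0], 0.087], [[0, 0.01, 0], [0, -9.9, 0], 0.087], [[0, 0.01, 0], [0, -9.9, 0], 0.087], [[0, 0.01, 0], [0, -9.9, 0], 0.087], [[0, 0, 0], [0, 0, 0], 0.087], [[0, 0, 0], [0, 0, 0], 0.087]])

```text
time_s: 3.58
tcp_pos: [0.5241, 0.234, 0.1729]
ee_rot: [[-0.89, 0.0, -0.456], [0.456, 0.0, -0.89], [-0.0, -1.0, -0.0]]
wrist_force: [-0.3, 0.8, 0.3]
gripper_width: 0.993
```

```bash
cat > st.py <<'E'
from h import *
np.set_printoptions(precision=4,suppress=True)
s=sense(); print(s['time_s'],s['joints'],s['tcp_pos'],'\n',s['ee_rot'],s['wrist_force'],s['gripper_width'])
E
python3 st.py; python3 - <<'E'
from h import *
s=sense();d=np.array([.5235,.2345,.043])-s['tcp_pos'];print("tool shift",s['ee_rot'].T@d)
x=s['ee_rot'][:,0];print(np.degrees(np.arctan2(x[1],x[0])))
E
```

```text
3.575 [ 40.2314  19.4024 -11.0999   0.0105 -59.4726 -67.3622] [0.5241 0.234  0.1729] 
 [[-0.89    0.0004 -0.4559]
 [ 0.4559  0.0002 -0.89  ]
 [-0.0003 -1.     -0.0003]] [-0.2805  0.7701  0.3172] 0.993343238657004
tool shift [ 0.00078566  0.12988723 -0.00014069]
152.87455015397202
```

Emit:
jog_arm(series=[[[0, 0, 0], [0, -10.6, 0], 0.087], [[0, 0, 0], [0, -10.6, 0], 0.087], [[0, 0, 0], [0, -10.6, 0], 0.087], [[0, 0, 0], [0, -10.6, 0], 0.087], [[0, 0, 0], [0, -10.6, 0], 0.087], [[0, 0, 0], [0, -10.6, 0], 0.087], [[0, 0, 0], [0, -10.6, 0], 0.087], [[0, 0, 0], [0, -10.6, 0], 0.087], [[0, 0, 0], [0, -10.6, 0], 0.087], [[0, 0, 0], [0, -10.6, 0], 0.087]])

```text
time_s: 4.82
tcp_pos: [0.5242, 0.2341, 0.1733]
ee_rot: [[-0.187, 0.001, 0.982], [-0.982, 0.001, -0.187], [-0.001, -1.0, 0.001]]
wrist_force: [0.7, -0.1, 0.3]
gripper_width: 0.995
```

Emit:
jog_arm(series=[[[0, 0, 0], [0, -10.6, 0], 0.087], [[0, 0, 0], [0, -10.6, 0], 0.087], [[0, 0, 0], [0, -10.6, 0], 0.087], [[0, 0, 0], [0, -10.6, 0], 0.087], [[0, 0, 0], [0, -10.6, 0], 0.087], [[0, 0, 0], [0, -10.6, 0], 0.087], [[0, 0, 0], [0, -10.4, 0], 0.087], [[0, 0.02, 0], [0, 0, 0], 0.087], [[0, 0.02, 0], [0, 0, 0], 0.087], [[0, 0, 0], [0, 0, 0], 0.087]])

```text
time_s: 6.08
tcp_pos: [0.5232, 0.2334, 0.1316]
ee_rot: [[0.89, -0.002, 0.455], [-0.455, -0.002, 0.89], [-0.001, -1.0, -0.003]]
wrist_force: [-1.0, 0.0, 0.7]
gripper_width: 1.001
```

```bash
python3 st.py; python3 - <<'E'
from h import *
s=sense();d=np.array([.5235,.2345,.043])-s['tcp_pos'];print("tool shift",s['ee_rot'].T@d)
x=s['ee_rot'][:,0];print(np.degrees(np.arctan2(x[1],x[0])))
t=capture("top");q=capture("side")
a=cv2.resize(t[70:200,110:260],(400,347));b=cv2.resize(q[190:320,110:260],(400,347))
cv2.imwrite("pics/c2.png",np.hstack([a,b])[:,:,::-1])
E
```

```text
6.075 [ 40.2296  21.7452 -14.1332  -0.0134 -54.2853 112.7014] [0.5232 0.2334 0.1316] 
 [[ 0.8904 -0.0023  0.4552]
 [-0.4552 -0.0017  0.8904]
 [-0.0013 -1.     -0.0026]] [-1.0183  0.0071  0.6888] 1.0011698314717856
tool shift [-0.00013102  0.08860556  0.00138037]
-27.076984161900064
```

View pics/c2.png

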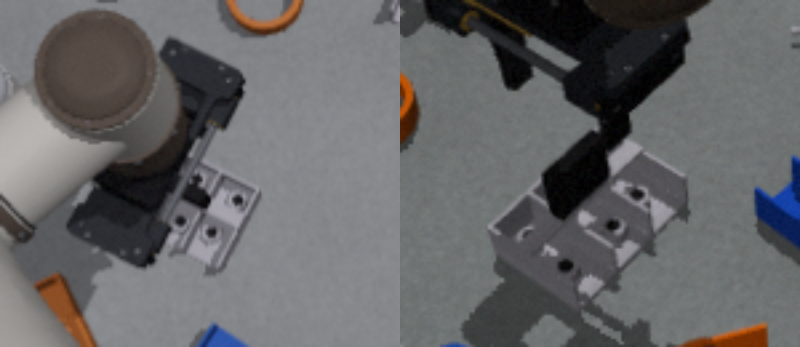

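The fingers straddle the plate (plate at right crop ~(577,170), fingers at (515,70) and (612,125)). Descending and gripping.

Emit:
jog_arm(series=[[[0, 0.02, 0.0005], [0, 0, 0], 0.087], [[0, 0.02, 0.0005], [0, 0, 0], 0.087], [[0, 0.02, 0], [0, 0, 0], 0.087], [[0, 0.018, 0], [0, 0, 0], 0.087], [[0, 0.01, 0], [0, 0, 0], 0.087], [[0, 0, 0], [0, 0, 0], 0.087], [[0, 0, 0], [0, 0, 0], 0.05], [[0, 0, 0], [0, 0, 0], 0.03], [[0, 0, 0], [0, 0, 0], 0.02], [[0, 0, 0], [0, 0, 0], 0.01]])

```text
time_s: 7.42
tcp_pos: [0.5244, 0.2348, 0.0448]
ee_rot: [[0.891, 0.0, 0.454], [-0.454, 0.0, 0.891], [0.0, -1.0, 0.0]]
wrist_force: [0.7, 0.3, 0.2]
gripper_width: 0.633
```

Emit:
jog_arm(series=[[[0, 0, 0], [0, 0, 0], 0], [[0, 0, 0], [0, 0, 0], 0], [[0, 0, 0], [0, 0, 0], 0], [[0, 0, 0], [0, 0, 0], 0]])

```text
time_s: 7.92
tcp_pos: [0.5244, 0.2347, 0.0445]
ee_rot: [[0.891, 0.0, 0.454], [-0.454, -0.0, 0.891], [0.0, -1.0, -0.0]]
wrist_force: [4.5, -2.4, 1.9]
gripper_width: 0.171
```

```bash
python3 st.py
```

```text
7.925 [ 40.2703  27.9177 -19.1435   0.0119 -42.9396 112.7402] [0.5244 0.2347 0.0445] 
 [[ 0.8912  0.0001  0.4537]
 [-0.4537 -0.0001  0.8912]
 [ 0.0001 -1.     -0.0001]] [ 4.4963 -2.3828  1.9113] 0.17122454846914564
```

Gripped (14.9 mm). Lifting gently.

Emit:
jog_arm(series=[[[0, -0.003, 0], [0, 0, 0], 0], [[0, -0.008, 0], [0, 0, 0], 0], [[0, -0.014, 0], [0, 0, 0], 0], [[0, -0.018, 0], [0, 0, 0], 0], [[0, -0.018, 0], [0, 0, 0], 0], [[0, -0.016, 0], [0, 0, 0], 0], [[0, -0.012, 0], [0, 0, 0], 0], [[0, -0.008, 0], [0, 0, 0], 0], [[0, -0.003, 0], [0, 0, 0], 0], [[0, 0, 0], [0, 0, 0], 0]])

```text
time_s: 9.18
tcp_pos: [0.5242, 0.2347, 0.1443]
ee_rot: [[0.891, -0.001, 0.454], [-0.454, -0.0, 0.891], [-0.0, -1.0, -0.0]]
wrist_force: [-0.7, -0.6, -4.3]
gripper_width: 0.156
```

```bash
python3 st.py; python3 - <<'E'
from h import *
q=capture("side");cv2.imwrite("pics/c3.png",cv2.resize(q[150:320,90:270],(600,567))[:,:,::-1])
E
```

```text
9.175 [ 40.2707  21.0513 -13.1392  -0.01   -55.8433 112.7387] [0.5242 0.2347 0.1443] 
 [[ 0.891  -0.0005  0.4539]
 [-0.4539 -0.0003  0.891 ]
 [-0.0004 -1.     -0.0005]] [-0.7124 -0.6026 -4.2736] 0.15648175986463167
```

View pics/c3.png

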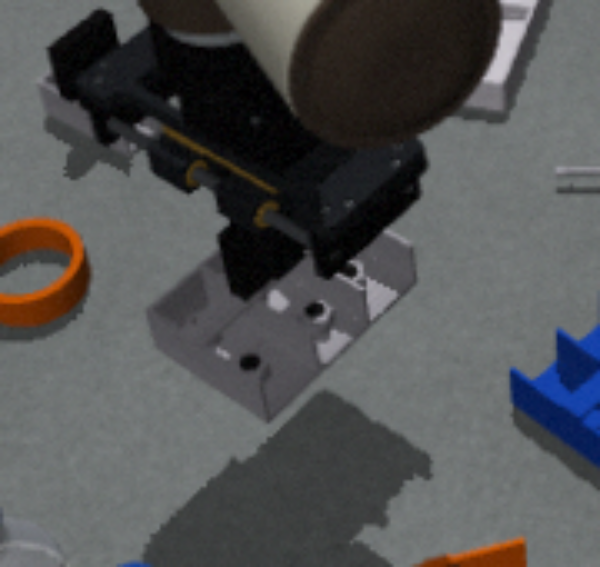

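Shaker is level with its nuts inside. Weight 4.3 N fits 0.40 kg. Now I turn it so the mouth points away from the robot, because the joint 5 range suits that tilt.

Emit:
jog_arm(series=[[[0, 0, 0], [0, 3, 0], 0], [[0, 0, 0], [0, 6, 0], 0], [[0, 0, 0], [0, 9, 0], 0], [[0, 0, 0], [0, 10, 0], 0], [[0, 0, 0], [0, 10, 0], 0], [[0, 0, 0], [0, 10, 0], 0], [[0, 0, 0], [0, 10, 0], 0], [[0, 0, 0], [0, 10, 0], 0], [[0, 0, 0], [0, 10, 0], 0], [[0, 0, 0], [0, 10, 0], 0]])

```text
time_s: 10.48
tcp_pos: [0.524, 0.2345, 0.1438]
ee_rot: [[-0.428, -0.001, 0.904], [-0.904, -0.001, -0.428], [0.001, -1.0, -0.001]]
wrist_force: [-0.2, -1.0, -3.4]
gripper_width: 0.158
```

Emit:
jog_arm(series=[[[0, 0, 0], [0, 10, 0], 0], [[0, 0, 0], [0, 10, 0], 0], [[0, 0, 0], [0, 10, 0], 0], [[0, 0, 0], [0, 10, 0], 0], [[0, 0, 0], [0, 10, 0], 0], [[0, 0, 0], [0, 8, 0], 0], [[0, 0, 0], [0, 6, 0], 0], [[0, 0, 0], [0, 3, 0], 0], [[0, 0, 0], [0, 1.3, 0], 0], [[0, 0, 0], [0, 0, 0], 0]])

```text
time_s: 11.72
tcp_pos: [0.5242, 0.2347, 0.1441]
ee_rot: [[-0.998, -0.001, -0.057], [0.057, -0.0, -0.998], [0.001, -1.0, 0.001]]
wrist_force: [0.1, -1.1, -3.7]
gripper_width: 0.161
```

```bash
python3 st.py; python3 - <<'E'
from h import *
s=sense();R=s['ee_rot'];d=np.array([.4426,-.1732,.1443])-s['tcp_pos'];print("tool shift",R.T@d,np.degrees(np.arctan2(R[1,0],R[0,0])))
E
```

```text
11.725 [ 40.2708  21.0664 -13.1402  -0.0024 -55.8388 -43.5335] [0.5242 0.2347 0.1441] 
 [[-0.9984 -0.0006 -0.0569]
 [ 0.0569 -0.0005 -0.9984]
 [ 0.0006 -1.      0.0005]] [ 0.0664 -1.0761 -3.709 ] 0.16051919508679152
tool shift [5.82342302e-02 9.94442219e-05 4.11846772e-01] 176.73599429101697
```

Emit:
jog_arm(series=[[[0.001, 0, 0.004], [0, 0, 0], 0], [[0.002, 0, 0.01], [0, 0, 0], 0], [[0.003, 0, 0.016], [0, 0, 0], 0], [[0.003, 0, 0.022], [0, 0, 0], 0], [[0.003, 0, 0.026], [0, 0, 0], 0], [[0.004, 0, 0.028], [0, 0, 0], 0], [[0.004, 0, 0.028], [0, 0, 0], 0], [[0.004, 0, 0.028], [0, 0, 0], 0], [[0.004, 0, 0.028], [0, 0, 0], 0], [[0.004, 0, 0.028], [0, 0, 0], 0]])

```text
time_s: 12.98
tcp_pos: [0.4789, 0.0167, 0.1448]
ee_rot: [[-0.998, 0.0, -0.058], [0.058, 0.0, -0.998], [-0.0, -1.0, -0.0]]
wrist_force: [0.1, -0.9, -3.8]
gripper_width: 0.162
```

Emit:
jog_arm(series=[[[0.004, 0, 0.028], [0, 0, 0], 0], [[0.004, 0, 0.028], [0, 0, 0], 0], [[0.004, 0, 0.028], [0, 0, 0], 0], [[0.003, 0, 0.028], [0, 0, 0], 0], [[0.003, 0, 0.025], [0, 0, 0], 0], [[0.003, 0, 0.02], [0, 0, 0], 0], [[0.002, 0, 0.016], [0, 0, 0], 0], [[0.002, 0, 0.012], [0, 0, 0], 0], [[0.001, 0, 0.007], [0, 0, 0], 0], [[0, 0, 0.002], [0, 0, 0], 0]])

```text
time_s: 14.22
tcp_pos: [0.4427, -0.1735, 0.1445]
ee_rot: [[-0.998, 0.0, -0.058], [0.058, 0.0, -0.998], [-0.0, -1.0, -0.0]]
wrist_force: [1.1, 0.9, -4.0]
gripper_width: 0.159
```

Emit:
jog_arm(series=[[[0, 0.003, 0], [0, 0, 0], 0], [[0, 0.008, 0], [0, 0, 0], 0], [[0, 0.012, 0], [0, 0, 0], 0], [[0, 0.012, 0], [0, 0, 0], 0], [[0, 0.006, 0], [0, 0, 0], 0], [[0, 0.002, 0], [0, 0, 0], 0], [[0, 0, 0], [0, 0, 0], 0]])

```text
time_s: 15.1
tcp_pos: [0.443, -0.1733, 0.1016]
ee_rot: [[-0.998, 0.0, -0.057], [0.057, -0.0, -0.998], [-0.0, -1.0, 0.0]]
wrist_force: [0.6, 0.1, -3.3]
gripper_width: 0.162
```

```bash
python3 st.py; python3 - <<'E'
from h import *
t=capture("top");q=capture("side")
a=cv2.resize(t[90:210,260:400],(400,343));b=cv2.resize(q[90:210,150:290],(400,343))
cv2.imwrite("pics/c4.png",np.hstack([a,b])[:,:,::-1])
R=sense()['ee_rot'];p=sense()['tcp_pos']
lip=p+R@[-.051,.0405,0]; print("lip",lip)
c,s_=np.cos(-.0595),np.sin(-.0595); d=lip[:2]-[.5235,-.178];print("lip in tray",d@[c,s_],d@[-s_,c])
# shifts for tilting about lip by steps (tool axes, start of row), 10 deg about +-z
r=np.array([.051,-.0405,0])
for st in (5,8,10):
    M=cv2.Rodrigues(np.array([0,0,-np.radians(st)]))[0]
    print(st,"-z:",M@r-r," mouth dir after:",R@M@[-1,0,0])
E
```

```text
15.1 [ -1.7296  15.2837 -29.5701   0.0099 -45.1351  -1.5641] [ 0.443  -0.1733  0.1016] 
 [[-0.9984  0.0002 -0.0573]
 [ 0.0573 -0.0001 -0.9984]
 [-0.0002 -1.      0.0001]] [ 0.61    0.1278 -3.3335] 0.16198215468922034
lip [ 0.4940592  -0.17619186  0.06143534]
lip in tray -0.029496224812684706 5.424575546814349e-05
5 -z: [-0.00372388 -0.00429083  0.        ]  mouth dir after: [ 0.99463157 -0.05710621 -0.08629554]
8 -z: [-0.00613284 -0.00670368  0.        ]  mouth dir after: [ 0.98875936 -0.05677202 -0.13831799]
10 -z: [-0.00780756 -0.00824077  0.        ]  mouth dir after: [ 0.98333763 -0.0564627  -0.17279777]
```

View pics/c4.png

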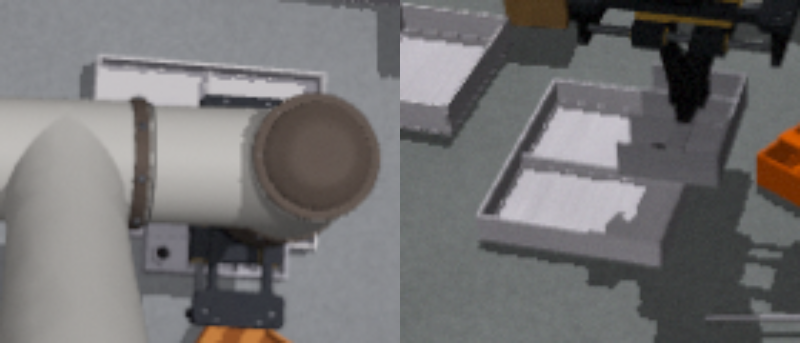

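Lip is at tray x = -29 mm, y = 0, mouth pointing +x, 33 mm above the walls. Tilting about the lip.

Emit:
jog_arm(series=[[[-0.0037, -0.0043, 0], [0, 0, -5], 0], [[-0.0037, -0.0043, 0], [0, 0, -5], 0], [[-0.0037, -0.0043, 0], [0, 0, -5], 0], [[-0.0037, -0.0043, 0], [0, 0, -5], 0], [[-0.0037, -0.0043, 0], [0, 0, -5], 0], [[-0.0037, -0.0043, 0], [0, 0, -5], 0], [[-0.0037, -0.0043, 0], [0, 0, -5], 0], [[-0.0037, -0.0043, 0], [0, 0, -5], 0], [[0, 0, 0], [0, 0, 0], 0], [[0, 0, 0], [0, 0, 0], 0]])

```text
time_s: 16.45
tcp_pos: [0.4808, -0.1755, 0.1251]
ee_rot: [[-0.766, -0.64, -0.057], [0.044, 0.037, -0.998], [0.641, -0.768, 0.0]]
wrist_force: [-0.7, 0.4, -2.7]
gripper_width: 0.158
```

```bash
python3 st.py; python3 - <<'E'
from h import *
t=capture("top");q=capture("side")
a=cv2.resize(t[90:210,260:400],(400,343));b=cv2.resize(q[90:210,150:290],(400,343))
cv2.imwrite("pics/c5.png",np.hstack([a,b])[:,:,::-1])
R=sense()['ee_rot'];p=sense()['tcp_pos']
print("lip",p+R@[-.051,.0405,0])
E
```

```text
16.45 [ -2.2679  37.4143   1.4977  -0.6545 -93.9433  -0.8305] [ 0.4808 -0.1755  0.1251] 
 [[-0.7663 -0.6399 -0.0574]
 [ 0.0441  0.0367 -0.9984]
 [ 0.641  -0.7676  0.    ]] [-0.7317  0.4223 -2.666 ] 0.15760779844150866
lip [ 0.49365052 -0.17622782  0.06195816]
```

View pics/c5.png

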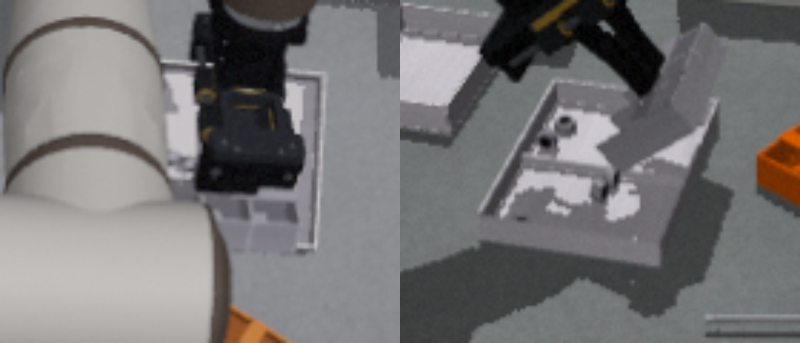

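Most nuts are out: five seen in the side half at (565,125), (547,142), (600,190), (613,180), (520,218), and the weight is about that of the empty shaker. A few short shakes with slightly more tilt for any stragglers, then I level and back off.

Emit:
jog_arm(series=[[[-0.0037, -0.0043, 0], [0, 0, -5], 0], [[-0.01, 0, 0], [0, 0, 0], 0], [[0.01, 0, 0], [0, 0, 0], 0], [[-0.01, 0, 0], [0, 0, 0], 0], [[0.01, 0, 0], [0, 0, 0], 0], [[-0.01, 0, 0], [0, 0, 0], 0], [[0.01, 0, 0], [0, 0, 0], 0], [[0, 0, 0], [0, 0, 0], 0], [[0, 0, 0], [0, 0, 0], 0], [[0, 0, 0], [0, 0, 0], 0]])

```text
time_s: 17.8
tcp_pos: [0.4861, -0.1757, 0.1259]
ee_rot: [[-0.706, -0.706, -0.057], [0.041, 0.041, -0.998], [0.707, -0.707, -0.0]]
wrist_force: [-0.5, -0.3, -3.6]
gripper_width: 0.159
```

```bash
python3 - <<'E'
from h import *
import time
for i in range(4): f=sense(); print(f['wrist_force'],f['time_s']); q=capture("side")
cv2.imwrite("pics/c6.png",cv2.resize(q[95:195,170:280],(770,700))[:600,:,::-1])
E
```

```text
[-0.49079287 -0.25569826 -3.60627327] 17.8
[ 0.14730807  0.55710275 -3.11161331] 17.85
[ 0.39421691 -0.01810727 -3.0365909 ] 17.9
[ 0.01391096 -0.3651791  -3.64592828] 17.95
```

View pics/c6.png

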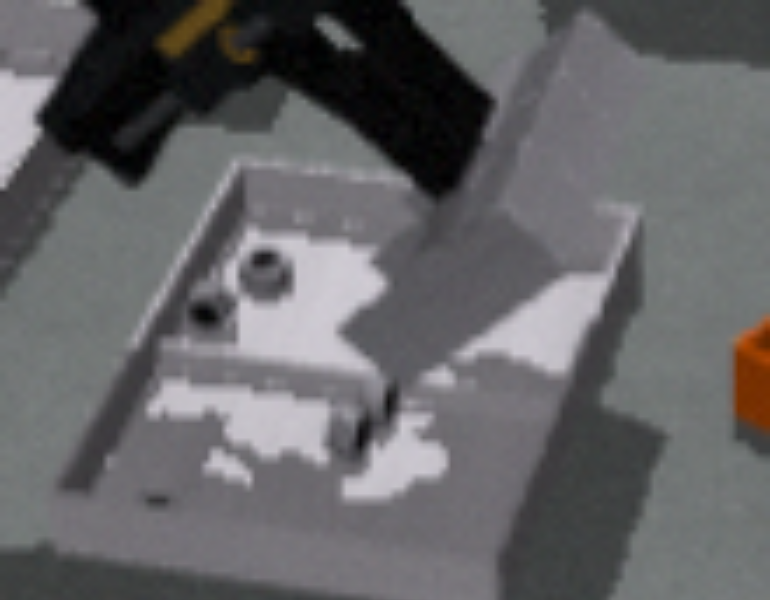

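Nuts seen at (265,272) and (207,313) on the -y half, (350,430) and (385,395) by the rib, and (155,500) by the +y wall. The sixth is hidden. Lifting, levelling and moving clear gently to look.

Emit:
jog_arm(series=[[[0.014, -0.014, 0], [0, 0, 0], 0], [[0.016, -0.016, 0], [0, 0, 0], 0], [[0.012, -0.012, 0], [0, 0, 0], 0], [[0, 0, 0], [0, 0, 5], 0], [[0, 0, 0], [0, 0, 9], 0], [[0, 0, 0], [0, 0, 9], 0], [[0, 0, 0], [0, 0, 9], 0], [[0, 0, 0], [0, 0, 8], 0], [[0, 0, 0], [0, 0, 5], 0], [[0, 0, 0], [0, 0, 0], 0]])

```text
time_s: 19.25
tcp_pos: [0.4839, -0.1757, 0.1867]
ee_rot: [[-0.998, -0.001, -0.057], [0.057, 0.0, -0.998], [0.001, -1.0, 0.0]]
wrist_force: [0.7, 0.3, -3.2]
gripper_width: 0.163
```

Emit:
jog_arm(series=[[[-0.001, 0, -0.01], [0, 0, 0], 0], [[-0.002, 0, -0.02], [0, 0, 0], 0], [[-0.003, 0, -0.03], [0, 0, 0], 0], [[-0.003, 0, -0.035], [0, 0, 0], 0], [[-0.004, 0, -0.04], [0, 0, 0], 0], [[-0.004, 0, -0.04], [0, 0, 0], 0], [[-0.003, 0, -0.035], [0, 0, 0], 0], [[-0.002, 0, -0.028], [0, 0, 0], 0], [[-0.001, 0, -0.015], [0, 0, 0], 0], [[0, 0, -0.005], [0, 0, 0], 0]])

```text
time_s: 20.5
tcp_pos: [0.5241, 0.0814, 0.1848]
ee_rot: [[-0.998, -0.001, -0.056], [0.056, -0.001, -0.998], [0.001, -1.0, 0.001]]
wrist_force: [-0.3, -0.3, -3.5]
gripper_width: 0.156
```

```bash
python3 st.py; python3 - <<'E'
from h import *
t=capture("top");q=capture("side")
a=cv2.resize(t[95:195,190:390],(800,400),interpolation=cv2.INTER_CUBIC)
b=cv2.resize(q[110:190,130:290],(400,200),interpolation=cv2.INTER_CUBIC)
c=cv2.resize(t[105:185,280:380],(400,200)) if 0 else cv2.resize(q[60:220,110:430],(400,200))
cv2.imwrite("pics/c7.png",np.vstack([a,np.hstack([b,c])])[:,:,::-1])
E
```

```text
20.5 [ 26.367   14.7375 -16.0124   0.0031 -59.3469 -29.5999] [0.5241 0.0814 0.1848] 
 [[-0.9984 -0.0015 -0.0564]
 [ 0.0564 -0.0008 -0.9984]
 [ 0.0014 -1.      0.0009]] [-0.2587 -0.2561 -3.4611] 0.156367391309686
```

View pics/c7.png

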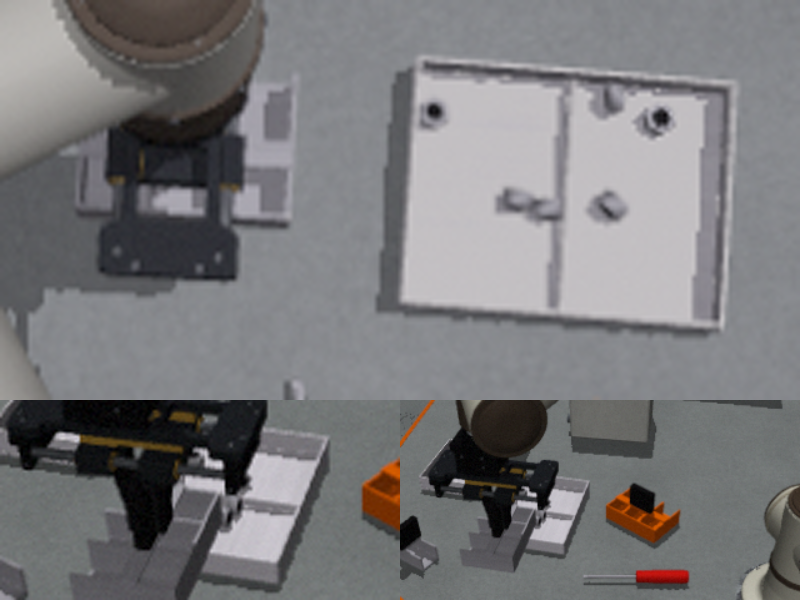

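All six nuts are in the tray: +y half at (433,112), (515,200), (545,208); -y half at (610,97), (655,118), (607,207). Lowering onto the bare bench.

Emit:
jog_arm(series=[[[0, 0.01, 0], [0, 0, 0], 0], [[0, 0.02, 0], [0, 0, 0], 0], [[0, 0.025, 0], [0, 0, 0], 0], [[0, 0.025, 0], [0, 0, 0], 0], [[0, 0.025, 0], [0, 0, 0], 0], [[0, 0.018, 0], [0, 0, 0], 0], [[0, 0.01, 0], [0, 0, 0], 0], [[0, 0.004, 0], [0, 0, 0], 0], [[0, 0, 0], [0, 0, 0], 0], [[0, 0, 0], [0, 0, 0], 0]])

```text
time_s: 21.85
tcp_pos: [0.5244, 0.0807, 0.049]
ee_rot: [[-0.998, 0.001, -0.057], [0.057, 0.001, -0.998], [-0.001, -1.0, -0.001]]
wrist_force: [0.2, 0.0, -2.8]
gripper_width: 0.159
```

Emit:
jog_arm(series=[[[0, 0.001, 0], [0, 0, 0], 0], [[0, 0.001, 0], [0, 0, 0], 0], [[0, 0.001, 0], [0, 0, 0], 0], [[0, 0, 0], [0, 0, 0], 0]])

```text
time_s: 22.35
tcp_pos: [0.5238, 0.0805, 0.0452]
ee_rot: [[-0.998, -0.0, -0.057], [0.057, -0.0, -0.998], [0.0, -1.0, 0.0]]
wrist_force: [0.5, -0.4, -2.1]
gripper_width: 0.161
```

Emit:
jog_arm(series=[[[0, 0.001, 0], [0, 0, 0], 0], [[0, 0, 0], [0, 0, 0], 0], [[0, 0, 0], [0, 0, 0], 0]])

```text
time_s: 22.72
tcp_pos: [0.524, 0.0806, 0.0446]
ee_rot: [[-0.998, 0.0, -0.057], [0.057, 0.0, -0.998], [-0.0, -1.0, -0.0]]
wrist_force: [-0.7, -0.5, 0.8]
gripper_width: 0.161
```

Bench contact (+0.8 N). Releasing gently, rising, and moving towards the robot's left.

Emit:
jog_arm(series=[[[0, 0, 0], [0, 0, 0], 0.02], [[0, 0, 0], [0, 0, 0], 0.03], [[0, 0, 0], [0, 0, 0], 0.05], [[0, 0, 0], [0, 0, 0], 0.06], [[0, 0, 0], [0, 0, 0], 0.06], [[0, -0.01, 0], [0, 0, 0], 0.06], [[0, -0.03, 0], [0, 0, 0], 0.06], [[0, -0.04, 0], [0, 0, 0], 0.06], [[0, -0.05, 0], [0, 0, 0], 0.06], [[0, -0.04, 0], [0, 0, 0], 0.06]])

```text
time_s: 23.98
tcp_pos: [0.5242, 0.0806, 0.2174]
ee_rot: [[-0.998, 0.003, -0.057], [0.057, 0.001, -0.998], [-0.003, -1.0, -0.001]]
wrist_force: [1.5, -0.0, -0.3]
gripper_width: 0.691
```

Emit:
jog_arm(series=[[[0, 0, -0.02], [0, 0, 0], 0.06], [[0, 0, -0.04], [0, 0, 0], 0.06], [[0, 0, -0.05], [0, 0, 0], 0.06], [[0, 0, -0.05], [0, 0, 0], 0.06], [[0, 0, -0.04], [0, 0, 0], 0.06], [[0, 0, -0.02], [0, 0, 0], 0.06], [[0, 0, 0], [0, 0, 0], 0.06], [[0, 0, 0], [0, 0, 0], 0.06]])

```text
time_s: 24.98
tcp_pos: [0.5362, 0.2992, 0.214]
ee_rot: [[-0.998, -0.001, -0.058], [0.058, -0.001, -0.998], [0.001, -1.0, 0.001]]
wrist_force: [-0.2, -0.4, 0.9]
gripper_width: 0.688
```

```bash
python3 st.py; python3 - <<'E'
from h import *
t=capture("top");q=capture("side")
a=cv2.resize(t[90:200,190:390],(800,440),interpolation=cv2.INTER_CUBIC)[:, :]
b=cv2.resize(q[100:220,130:290],(213,160),interpolation=cv2.INTER_CUBIC)
c=np.zeros((160,800,3),np.uint8);c[:,:213]=b;c[:,220:620]=cv2.resize(q[100:220,100:400],(400,160))
cv2.imwrite("pics/c8.png",np.vstack([a,c])[:,:,::-1])
E
```

```text
24.975 [ 44.2451  21.3442  -1.868   -0.0071 -66.8532 -47.5735] [0.5362 0.2992 0.214 ] 
 [[-0.9983 -0.0009 -0.0581]
 [ 0.0581 -0.0007 -0.9983]
 [ 0.0009 -1.      0.0008]] [-0.1548 -0.4109  0.8855] 0.6884632661070539
```

View pics/c8.png

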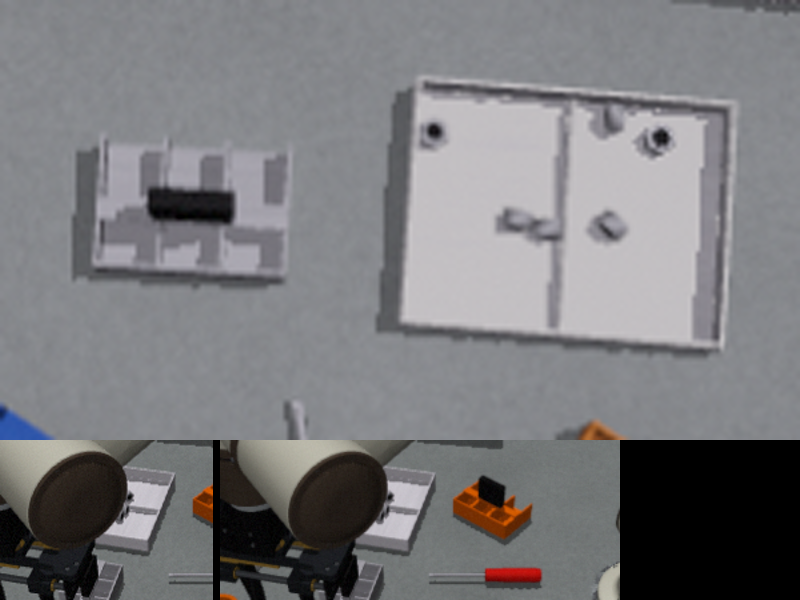

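The shaker at (193,205) is empty and upright on bare bench. Six nuts lie in the tray, three on each side of the rib, and the arm is clear.

```bash
python3 -c "
from station import *
print(finish_job())"
```

```text
the job is handed in; nothing more can be done
None
```

The job is handed in, at about 25 s of the 58 s allowed. I gripped the steel three-lane shaker by its plate, carried it level and turned its mouth away from the robot. I poured at 40–45° with a few short shakes, the lip centred over the rib of the tray. I then set the shaker down upright on bare bench at about (0.53, 0.08).

- **Nuts:** the last top picture shows all six in the tray, three on each side of the rib. One on the +y side leans against or very near the rib, and a few stand on edge.
- **Shaker:** the last top picture shows it empty and upright. The wrist force was near zero at release, and the arm is clear of everything.
- **Checks that disagreed:**
  - The wrist force after pouring (2.7 to 3.6 N) was too noisy to show the shaker was empty, so I counted nuts in the pictures instead.
  - Two near-side tray corners in the side picture disagreed with the pose fit by 4–6 px, as did two shaker points. I relied on the top view there.

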